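# Hang the test-tile carrier at the air nozzle and hold the blower at full

## Task

Blow the dust off the bisque test tiles: hook the wire tile carrier over the open end of the stand's rail, slide it along under the keeper bar until it hangs centred opposite the air nozzle, and let go of it. Then press the blower's spring-return lever down past its first two notches into the third (full air) and hold it there: finish while still holding the lever down. Leave the other pots and things where they are.

Things in the scene. Friction and masses are not known exactly. Their poses are not given: they have to be found in the camera images.
- carrier: Upright welded wire carrier (about 0.3 kg) holding three flat bisque tiles (tops at z = 71 mm); stands on the table at the start. Origin: centre of the underside of its 74 x 106 mm foot; z up, y along the row of tiles, handle on its -x side. Two like wire hooks (5.6 mm wire) at y = -35 and +35 mm go over the rail from above.
- carrier_grip (a point): Centre of the carrier's wooden handle block, 16 mm (carrier x) by 28 mm (carrier y) by 44 mm tall, at x = -42, z = 200 mm in the carrier; its top is at z = 222 mm. Take it from above; wires enter only from below.
- carrier_throat (a point): Point midway between the two hooks where the rail's axis lies when the carrier hangs: x = 0, y = 0, z = 168 mm in the carrier. Each hook is a U upside down with a 90 degree peaked top: legs at x = -15 and +15 mm (24 mm clear between them), peak (wire centre) at z = 180 mm.
- hook_tip (a point): Middle of the line through the free lower ends of the hooks' short back legs, at x = +21, z = 137 mm in the carrier; these ends must be lifted over the rail and come down behind it.
- stand: Fixed blow-off stand. Origin on the table under the middle of the rail; its y runs along the rail, its -x side faces the robot. 20 mm square posts at y = -180 (262 mm tall) and +180 mm (236 mm tall) carry the rail. Behind the rail, from x = +82 mm, a white air plenum, 85 mm tall, with a drum-shaped blower (168 mm tall) at its y = -270 mm end.
- keeper_end (a point): Underside of the keeper bar at its free end, stand y = +15 mm: a steel bar 12 mm wide, 5 mm thick, lying 24 mm (underside) above the rail's axis from here to the post at y = -180 mm; a short turned-up lip reaches y = +30 mm. Hooks run between rail and keeper with 9 mm of height to spare; a carrier cannot be put on or lifted off there.
- rail_mid (a point): Point on the rail's axis midway between the posts, 225 mm above the table. The rail is a round steel bar of 12 mm diameter along the stand's y. From y = +30 to +170 mm it is open from above.
- rail_load (a point): Point on the rail's axis in its open part, at y = +85 mm of the stand: the loading place, where both hooks (35 mm either side of the carrier's centre) are clear of keeper and post.
- nozzle: Flat air nozzle, 56 mm wide, with an upright centre fin, clamped on the plenum behind the rail; fixed during the job but set anywhere between y = -100 and -30 mm along the stand. Origin on the table, axes parallel to the stand's; its y = 0 is the mark: the carrier hangs right when its throat has the same y as this in the stand's direction.
- nozzle_mouth (a point): Centre of the nozzle's mouth, 55 mm behind the rail's axis and 124 mm above the table.
- speed_unit: Blower speed control bolted to the table: grey cast pedestal (96 x 80 mm, 168 mm tall) with a forked lever and a notched steel sector. It stands on the robot's left or on its right. Origin on the table at its centre; -x is the lever side.
- lever_axis (a point): Centre of the lever's pivot, which runs along the speed unit's y, 150 mm above the table.
- lever_bar (a point): Middle of the lever's cross bar, a black sleeve of 22 mm diameter and 80 mm length along the speed unit's y, 130 mm from the pivot on its -x side; side arms at y = -60 and +60 mm. It moves with the lever: at rest its centre is 195 mm above the table, in the third notch 110 mm. Press it down from above.
- lever (a joint): Lever angle: 0 at rest, when it points 0.35 rad upward from level; grows as the bar is pressed down. Notches at 0.22, 0.44 and 0.66 rad, end stop at 0.70. The spring pushes the bar up with about 5 N at rest and 8 N in the third notch; the teeth between the notches add about 2 N on the way up onto each and take off as much after it (9 N at most). Let go anywhere, it flies back to 0.
- mug: Bystander: pale yellow mug, 80 mm across, 85 mm tall, handle at its +y. Origin under its centre.
- bowl: Bystander: white bowl, 90 mm across, 48 mm tall. Origin under its centre.
- cup: Bystander: brown cup, 66 mm across, 58 mm tall. Origin under its centre.
- jug: Bystander: white jug, 74 mm across, 92 mm tall. Origin under its centre.
- soap_dish: Bystander: white soap dish, 85 x 120 x 34 mm. Origin under its centre.
- cat: Bystander: white cat figurine, 56 mm across, 90 mm tall. Origin under its centre.
- glaze_jar: Bystander: closed glaze jar, 80 mm across, 105 mm tall. Origin under its centre.
- basket: Bystander: green plastic basket with yellow rim, 162 x 120 x 88 mm, on the side of the table opposite the speed unit. Origin under its centre.
Things that resemble listed ones, but are neither listed nor needed, are in the scene too. Of the things like the speed_unit, leave any that is red; of the rest the larger one is meant.

How it is judged:
On the way, in this order (a step that is already met when the one before it is completed fails the run):
1. the carrier's hooks are over the rail in its open part, beside the keeper bar (x of carrier_throat in the frame of stand between -0.012 and 0.012 m and z of carrier_throat in the frame of stand between 0.217 and 0.24 m and y of carrier_throat in the frame of stand between 0.03 and 0.14 m), for 0.1 s.
2. the carrier hangs on the rail opposite the nozzle, let go (x of carrier_throat in the frame of stand between -0.01 and 0.01 m and z of carrier_throat in the frame of stand between 0.217 and 0.235 m and y of carrier_throat in the frame of nozzle between -0.015 and 0.015 m and contact force between carrier and the fingers below 0.1 N and contact force between carrier and stand above 1.2 N), for 0.2 s.
At the end, for the whole second after the job is handed in: The carrier hangs by its hooks on the rail under the keeper, throat within 15 mm of the nozzle's centre along the rail, upright within 0.25 rad, still, its weight on the stand and untouched by the robot; the robot holds the lever in its third notch (joint above 0.62 rad, still) with more than 3 N (all of step 2 and angle between carrier's own z axis and vertical below 0.25 rad and linear speed of carrier below 0.05 m/s and contact force between carrier and the arm below 0.1 N and value of joint lever above 0.62 rad and velocity of joint lever between -0.1 and 0.1 rad/s and contact force between any of the fingers, the arm and speed_unit above 3 N); the arm keeps its last pose, push and grip.
It fails at once if the carrier is tipped over or laid down (angle between carrier's own z axis and vertical above 0.7 rad).
It fails at once if a bystander is shifted by more than 40 mm (distance of any of mug, bowl, cup, jug, soap_dish, cat, glaze_jar, basket from where it was at the start of the episode above 0.04 m).
It also fails if it takes over 51 s, if anything falls off the work surface, if the arm or the gripper's body presses on something with over 40 N, if the wrist force passes 120 N, or if a joint passes its speed limit or range.

## Robot

A 6-joint arm with a two-finger parallel gripper is mounted at the origin on the work surface. World frame = base frame: x ahead of the robot, y to its left, z up, the work surface at z = 0. Lengths are in m, angles in rad, forces in N, time in s.
With the tool pointing down it reaches from about 0.375 to 0.9 m from the base axis. Payload 3.1 kg.
Tool frame: the origin (TCP) lies between the finger pads; the fingertips stand 14 mm ahead of it and the grasp point (between the pads) lies 5 mm behind it (robot.finger_overhang is the distance from the TCP to the fingertips, in m); z points along the fingers, y is the line along which they close (so a half turn about z gives the same grasp; the last joint's range is limited). The gripper opens to 87 mm and grips with 3 to 60 N. Pads are 19 mm wide; open, the fingers measure 117 mm over their backs; the gripper's body (75 mm by 190 mm) begins 51 mm behind the grasp point.
Start: joints at [-1.502, 0.527, 1.433, -0, 1.181, -0.178], TCP at [0.153, -0.606, 0.237] pointing down, gripper open.
Joint ranges: [-3.08, 3.08], [-0.75, 2.2], [0.22, 2.44], [-1.43, 4.57], [0, 2.65], [-2.85, 2.85]. Speed limits (rad/s): [2.79, 2.79, 3.14, 3.14, 3.14, 3.14].

## Interface

Orientations are given as a unit quaternion [x, y, z, w].
In Python, from rig import monitor, cams, workorder, robot gives the robot as it stands.
- The arm moves only by the tool send_rows, never from a script. Its argument "moves" is one flat list of numbers, 7 for each row, row after row: the opening, from 0 (shut) to 1 (fully open), then the shift along the world's x, y, z in cm, then the turn, a rotation vector about the world's x, y, z in rad. A call has 1 to 5 rows; each row is the pose to reach, as a shift and turn from the pose commanded when the call began; what a row does not reach only later rows make up. A row lasts 1/12 s, in which the tool goes at most 41.7 mm and 7.16 degrees, less where a joint would pass 70% of its speed; a pose out of reach is approached as far as the arm can. A call with a gripper value outside its range is refused whole. The fingers move at their own pace and stop on an object; "grip_force" is the grip in N (left out, the last holds). Time passes only in rows, so rows that repeat a pose let the fingers close. It gives the time, the measured TCP pose, the force, the opening and the grip force at its end, in the units of the state.
- monitor.get_obs(): the state, without advancing time (a new reading comes with each control period).
- cams.camera(name): name is "scene" or "top" or "wrist"; returns a dict with "pixels" (384x512x3 uint8, blue, green, red), "range_z" (384x512 float32, m along the optical axis (not along the pixel's ray), 0 where there is no reading), "fovy" (degrees; the focal length in pixels is half the picture's height over the tangent of half this angle, whatever the lens; pixels are square), "cx", "cy" (the principal point, pixels), "rvec" (rotation vector, rad) and "tvec" (3), from world to camera coordinates, as OpenCV has them; the wrist camera has in their place "hand_eye" (4x4, takes a point from camera to tool coordinates, whose origin is the TCP and whose axes are the flange's). Camera axes: x right, y down, z forward; pixel columns grow to the right and rows downward; lengths in m; the calibration is good to about 2 mm. The wrist camera is an equidistant fisheye: a pixel r from the principal point sees the ray r / f radians off the axis. A picture is of the moment at which its call begins: read the wrist's pose just before it.
- workorder.hand_in(): hands the job in; it is judged then, once.
The state is a dict: "time": time; "q": joint angles; "joint_velocities": joint speeds; "joint_torque": joint torques, N m; "position": TCP position; "tool_rot": TCP orientation; "ft_force": force on the tool from outside, world axes, zero at the start; "moment": the same for the moment, N m; "grip_width": finger opening in m; "grip_force": force on a finger pad.
Only numpy, scipy, OpenCV 4.12 (cv2) and the standard library are available. Lean on these libraries where they do the work, as an engineer would, in place of code of your own. Each camera call takes 0.05 s, during which the arm holds its last target. There are 200 camera calls.

## Working session

There is one attempt and no reset: what is moved stays moved. The work goes in short steps, Python scripts to look and compute and a tool call to move; the robot and the scene stay as the last step left them, time stands still between calls to the robot, and variables do not carry over. Pictures are saved under pics/ and viewed, at most 10 in all, crops included, and the job is handed in when it is done.

Besides the shell and the picture viewer there is one more tool, called after "Emit:" in YAML: its name, and indented under it one key for each argument. send_rows: Moves the arm, as the interface text tells. Its arguments: {"type":"object","properties":{"moves":{"type":"array","items":{"type":"number"}},"grip_force":{"type":"number"}},"required":["moves"]}

```bash
mkdir -p pics && cat > h.py <<'E'
import numpy as np, cv2
from rig import monitor, cams, workorder, robot
from scipy.spatial.transform import Rotation as R
def cloud(n):
    c=cams.camera(n); im=c["pixels"]; z=c["range_z"]
    f=192/np.tan(np.radians(c["fovy"])/2)
    v,u=np.mgrid[:384,:512]
    P=np.stack([(u-c["cx"])/f*z,(v-c["cy"])/f*z,z],-1)
    Rm=R.from_rotvec(np.ravel(c["rvec"])).as_matrix()
    W=(P-np.ravel(c["tvec"]))@Rm
    W[z<=0]=np.nan
    return im,W,c
E
python3 - <<'E'
from h import *
for n in("scene","top"):
    im,W,c=cloud(n); np.savez("%s.npz"%n,im=im,W=W)
    cv2.imwrite("pics/%s.png"%n,cv2.resize(im,(800,600),interpolation=cv2.INTER_CUBIC))
    print(n,c["fovy"],-R.from_rotvec(np.ravel(c["rvec"])).as_matrix().T@np.ravel(c["tvec"]))
o=monitor.get_obs();print(o)
E
```

```text
scene 47.161823962378556 [1.80243288 0.38391646 1.00568543]
top 42.10121816453423 [ 0.25200681 -0.00313085  1.99501532]
{'time': 0.1, 'q': array([-1.50149386e+00,  5.28383074e-01,  1.43377448e+00, -1.21283658e-05,
        1.18139920e+00, -1.78519291e-01]), 'joint_velocities': array([-4.29064599e-04, -3.17867237e-05, -2.52454303e-03,  1.38061692e-03,
       -1.91917969e-05, -1.09340287e-03]), 'joint_torque': array([-3.55431657e-04, -4.40986562e+01, -1.77150124e+01,  6.35505212e-02,
        5.34171949e-02, -3.53212636e-05]), 'position': array([ 0.15327711, -0.60526007,  0.2356633 ]), 'tool_rot': array([ 9.92332101e-01,  1.23596268e-01,  4.80020544e-05, -9.80893983e-04]), 'ft_force': array([0.41378408, 0.50594469, 0.23959504]), 'moment': array([-0.05312238, -0.04333171,  0.01275688]), 'grip_force': 0.0, 'grip_width': 0.08709399748686847}
```

View pics/scene.png

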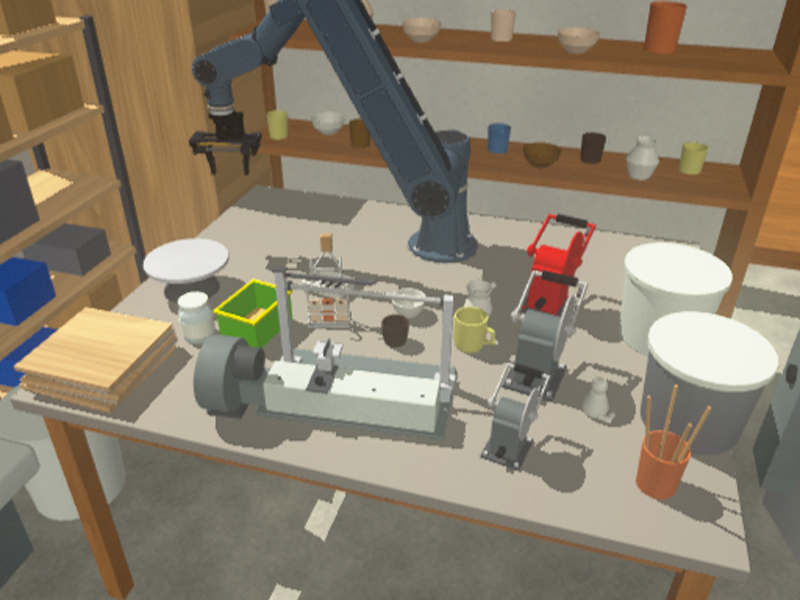

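View pics/top.png

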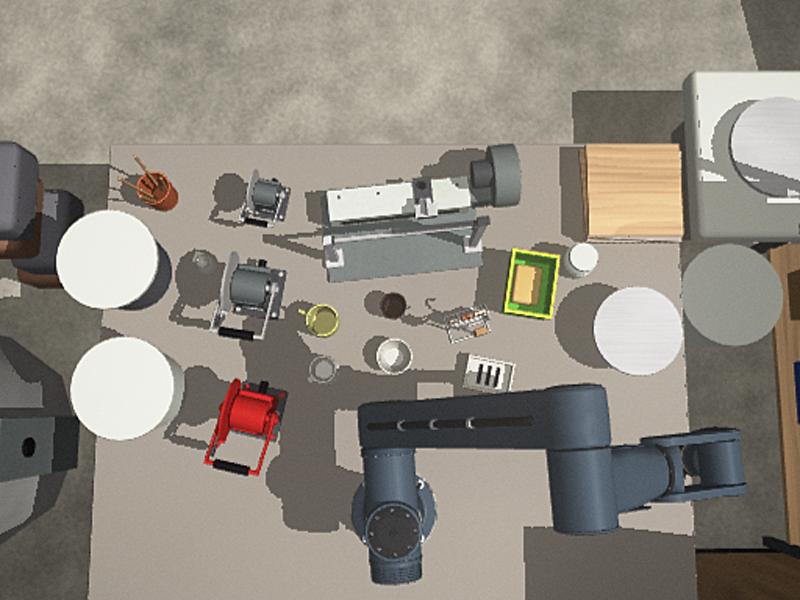

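The top view (800x600) shows the stand at (325–490, 180–280) and the carrier at (468,322). The grey speed unit meant is at (248,287), with its bar at (236,334). The small grey and red units are decoys. Next I extract points by height.

```bash
python3 - <<'E'
from h import *
d=np.load("top.npz");im,W=d["im"],d["W"]
s=np.load("scene.npz");ims,Ws=s["im"],s["W"]
def reg(W,x0,x1,y0,y1,z0,z1):
    return (W[...,0]>x0)&(W[...,0]<x1)&(W[...,1]>y0)&(W[...,1]<y1)&(W[...,2]>z0)&(W[...,2]<z1)
for nm,WW in(("top",W),("scene",Ws)):
    m=reg(WW,.3,.75,-.45,.0,.19,.30); 
    print(nm,"tall pts",m.sum())
    for p in WW[m][::max(1,m.sum()//45)]: print(np.round(p*1000).astype(int),end=" ")
    print()
def px(u,v): return np.round(W[int(v*.64),int(u*.64)]*1000)
for n,(u,v) in dict(bar=(236,334),barL=(222,331),barR=(251,337),post1=(483,225),post2=(328,235),nozzle=(423,195),handle=(482,331)).items(): print(n,px(u,v))
a=cv2.resize(im[170:225,265:325],None,fx=6.6,fy=6.6,interpolation=cv2.INTER_CUBIC)
b=cv2.resize(im[105:185,200:320],None,fx=6.6,fy=6.6,interpolation=cv2.INTER_CUBIC)
cv2.imwrite("pics/c1.png",b)
# scene crop carrier
c=cv2.resize(ims[140:260,150:310],(800,600),interpolation=cv2.INTER_CUBIC)
cv2.imwrite("pics/c2.png",c)
E
```

```text
top tall pts 391
[ 685 -210  265] [ 682 -210  263] [ 678 -210  262] [ 676 -189  255] [ 673 -216  267] [ 673 -161  251] [ 672 -189  256] [ 670 -217  264] [ 670 -125  251] [ 669 -154  252] [ 668 -182  257] [ 666 -209  266] [667 -86 246] [ 666 -114  253] [ 666 -143  253] [ 665 -171  255] [ 666 -200  253] [664 -50 245] [662 -78 251] [ 663 -107  249] [ 661 -135  258] [ 667 -170  233] [ 663 -200  249] [658 -14 252] [658 -43 254] [657 -71 259] [ 659 -100  252] [ 664 -130  228] [ 665 -160  222] [ 666 -196  220] [654 -10 255] [654 -39 255] [653 -67 258] [658 -97 237] [ 661 -127  225] [ 663 -200  218] [651 -18 253] [651 -46 251] [655 -76 233] [ 658 -105  222] [646  -7 257] [652 -39 233] [653 -68 228] [650 -25 225] [ 435 -210  223] [ 428 -193  219] [ 424 -188  228] [ 423 -187  203] [ 418 -189  220] 
scene tall pts 640
[ 425 -214  222] [ 423 -186  221] [ 431 -192  215] [ 433 -195  207] [ 437 -202  200] [ 438 -203  191] [ 677 -213  267] [ 680 -198  267] [ 683 -204  260] [ 681 -201  256] [ 669 -157  257] [ 674 -187  251] [ 663 -142  252] [ 684 -201  250] [ 674 -140  255] [663 -96 256] [ 675 -195  242] [670 -97 256] [655 -53 255] [ 664 -189  233] [668 -66 257] [650 -24 254] [ 671 -194  232] [661 -41 253] [ 684 -210  233] [ 668 -166  231] [660  -4 256] [ 675 -174  230] [ 665 -128  232] [ 676 -167  228] [ 670 -119  233] [ 676 -197  219] [ 674 -139  228] [670 -91 234] [ 684 -200  219] [ 671 -119  226] [664 -72 230] [653 -27 232] [667 -89 225] [659 -42 229] [ 686 -211  210] [666 -51 228] [657  -5 230] [661 -28 225] [ 683 -195  204] [ 682 -215  191] 
bar [422. 359. 210.]
barL [431. 394. 197.]
barR [416. 328. 199.]
post1 [ 663. -206.  265.]
post2 [699. 171.   8.]
nozzle [786. -74.  84.]
handle [ 428. -203.  223.]
```

View pics/c1.png

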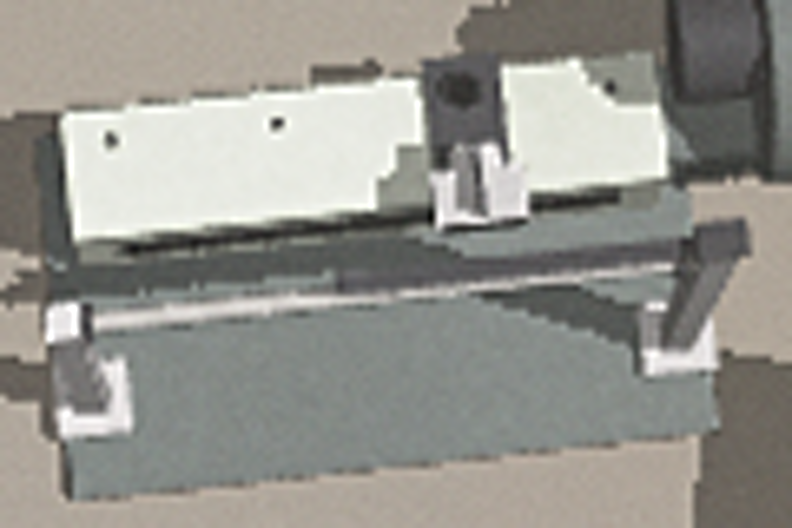

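View pics/c2.png

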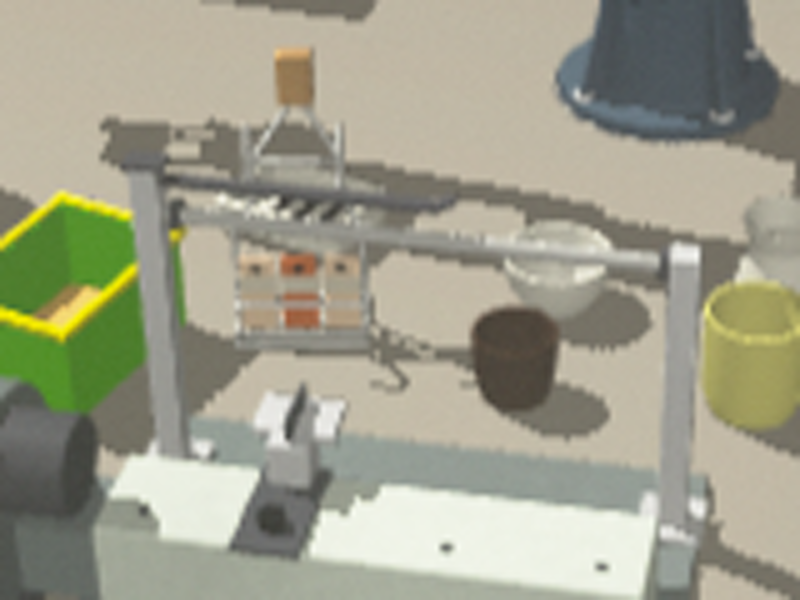

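The crop shows the rail with open part on its left (+y), keeper on the right, and the nozzle fin near crop (472,185). The scene crop shows the carrier with its handle toward the robot. Next come the line fits.

```bash
cat > fit.py <<'E'
from h import *
d=np.load("top.npz");im,W=d["im"],d["W"]
s=np.load("scene.npz");ims,Ws=s["im"],s["W"]
def reg(W,x0,x1,y0,y1,z0,z1):
    return W[(W[...,0]>x0)&(W[...,0]<x1)&(W[...,1]>y0)&(W[...,1]<y1)&(W[...,2]>z0)&(W[...,2]<z1)]
for n,w in(("top",W),("scene",Ws)):
    p=reg(w,.6,.72,-.03 ,.125,.215,.24)   # open rail
    k=np.polyfit(p[:,1],p[:,0],1); print(n,"rail x=",k,"z",p[:,2].mean(),len(p))
    p=reg(w,.6,.72,-.19,-.02,.244,.262); k=np.polyfit(p[:,1],p[:,0],1); print(" keeper",k,len(p),"end y",p[:,1].max())
    p=reg(w,.64,.71,-.24,-.17,.2585,.28); print(" postR",np.median(p,0),p.min(0),p.max(0),len(p))
    p=reg(w,.58,.7,.13,.19,.15,.245); print(" postL",np.median(p,0),p.min(0),p.max(0),len(p))
    p=reg(w,.68,.76,-.16,.0,.11,.18); print(" nozzle",len(p),np.median(p,0),p.min(0),p.max(0), p[np.argsort(-p[:,2])[:6]].round(3).tolist())
    p=reg(w,.38,.48,-.26,-.15,.205,.24); print(" handle",len(p),p.mean(0),p.min(0),p.max(0))
    p=reg(w,.38,.55,-.30,-.08,.14,.195); print(" hooks",len(p),p.round(3).tolist()[:40])
    p=reg(w,.38,.55,-.30,-.08,.055,.08); c,(a,b),t=cv2.minAreaRect((p[:,:2]*1000).astype(np.float32)); print(" tiles",len(p),c,a,b,t)
    p=reg(w,.39,.45,.3,.43,.185,.22); c,(a,b),t=cv2.minAreaRect((p[:,:2]*1000).astype(np.float32)); print(" bar",len(p),p.mean(0),c,a,b,t)
E
python3 fit.py
```

```text
top rail x= [-0.09578362  0.64944489] z 0.22992902468214035 125
 keeper [-0.11274962  0.65089326] 165 end y -0.021081227967636236
 postR [ 0.67300478 -0.20574668  0.26547421] [ 0.66269344 -0.21980172  0.25861147] [ 0.68549463 -0.17094821  0.27253888] 48
 postL [0.62996311 0.14802992 0.23037694] [0.62308666 0.13030175 0.15084793] [0.64486363 0.16270973 0.24365942] 75
 nozzle 154 [ 0.734704   -0.07976188  0.12817436] [ 0.71137462 -0.10784995  0.11556724] [ 0.75944978 -0.05300102  0.14784472] [[0.722, -0.083, 0.148], [0.742, -0.08, 0.145], [0.75, -0.08, 0.144], [0.738, -0.08, 0.143], [0.711, -0.057, 0.142], [0.754, -0.08, 0.142]]
 handle 37 [ 0.42594124 -0.20044052  0.22120606] [ 0.41737233 -0.21482333  0.20940579] [ 0.43546907 -0.18665698  0.2302983 ]
 hooks 73 [[0.496, -0.213, 0.142], [0.496, -0.216, 0.147], [0.494, -0.218, 0.162], [0.491, -0.216, 0.152], [0.49, -0.218, 0.162], [0.485, -0.218, 0.168], [0.484, -0.22, 0.181], [0.48, -0.22, 0.179], [0.48, -0.224, 0.179], [0.475, -0.219, 0.188], [0.477, -0.224, 0.178], [0.477, -0.149, 0.142], [0.472, -0.223, 0.184], [0.473, -0.149, 0.151]
[... 2132 characters left out ...]
6], [0.429, -0.19, 0.184], [0.433, -0.184, 0.187], [0.439, -0.207, 0.182], [0.434, -0.205, 0.18], [0.438, -0.199, 0.183], [0.43, -0.198, 0.179], [0.435, -0.192, 0.182], [0.434, -0.188, 0.183], [0.436, -0.208, 0.176], [0.436, -0.204, 0.177], [0.418, -0.195, 0.169], [0.433, -0.21, 0.17], [0.426, -0.192, 0.169], [0.425, -0.188, 0.169], [0.44, -0.211, 0.169], [0.435, -0.209, 0.167], [0.437, -0.184, 0.172], [0.427, -0.184, 0.166], [0.481, -0.218, 0.186]]
 tiles 103 (490.4836120605469, -217.6409912109375) 44.292327880859375 178.74887084960938 26.420909881591797
 bar 191 [0.43054763 0.3628642  0.19923015] (430.53717041015625, 363.3108215332031) 126.00192260742188 37.31869125366211 89.99935150146484
```

Emit:
send_rows:
  moves: [0.6,0,0,6.5,0,0,0.3,0.6,5.5,8,6.5,0,0,0.5,0.6,11,16,6.5,0,0,0.6,0.6,13.7,20,6.5,0,0,0.6,0.6,13.7,20,6.5,0,0,0.6]

```text
time: 0.52
position: [0.2472, -0.468, 0.2967]
tool_rot: [0.911, 0.413, 0.0, -0.0]
ft_force: [2.1, 0.0, -0.0]
grip_width: 0.0618
grip_force: 0.0
```

Emit:
send_rows:
  moves: [0.6,3,4,0,0,0,0.12,0.6,5,7.5,0,0,0,0.24,0.6,7,10.5,0,0,0,0.36,0.6,9,13.5,0,0,0,0.48,0.6,11,16.5,0,0,0,0.6]

```text
time: 0.93
position: [0.3572, -0.3023, 0.2965]
tool_rot: [0.747, 0.665, 0.0, -0.0]
ft_force: [0.4, -0.2, -0.3]
grip_width: 0.0525
grip_force: 0.0
```

```bash
python3 - <<'E'
from h import *
o=monitor.get_obs();print(o["time"],o["position"],o["q"],R.from_quat(o["tool_rot"]).as_matrix().round(3).tolist())
E
```

```text
0.9333 [ 0.35723858 -0.30228036  0.29654747] [-9.41878724e-01  2.37800838e-01  1.73304337e+00  2.37687404e-04
  1.17161052e+00 -8.25025271e-01] [[0.117, 0.993, -0.0], [0.993, -0.117, 0.001], [0.001, -0.0, -1.0]]
```

Emit:
send_rows:
  moves: [0.6,2.5,3.5,0,0,0,0.12,0.6,5,7,0,0,0,0.24,0.6,7.0,10.2,0,0,0,0.36,0.6,7.0,10.2,0,0,0,0.36,0.6,7.0,10.2,0,0,0,0.36]

```text
time: 1.35
position: [0.4272, -0.2004, 0.2965]
tool_rot: [0.617, 0.787, -0.0, -0.0]
ft_force: [-0.5, -0.7, 0.5]
grip_width: 0.0523
grip_force: 0.0
```

```bash
cat >> h.py <<'E'
def wcloud():
    o=monitor.get_obs(); c=cams.camera("wrist"); im=c["pixels"]; z=c["range_z"]
    f=192/np.tan(np.radians(c["fovy"])/2)
    v,u=np.mgrid[:384,:512]; a=(u-c["cx"])/f; b=(v-c["cy"])/f; r=np.hypot(a,b)+1e-9
    t=np.tan(np.minimum(r,1.5))/r
    P=np.stack([a*t*z,b*t*z,z,np.ones_like(z)],-1)@np.array(c["hand_eye"]).T
    W=P[...,:3]@R.from_quat(o["tool_rot"]).as_matrix().T+o["position"]
    W[z<=0]=np.nan
    return im,W,o
E
python3 - <<'E'
from h import *
im,W,o=wcloud(); np.savez("w1.npz",im=im,W=W)
print(o["position"],R.from_quat(o["tool_rot"]).as_matrix()[:2,1])
m=(W[...,2]>.205)&(W[...,2]<.235)&(abs(W[...,0]-.43)<.04)&(abs(W[...,1]+.2)<.04)
p=W[m]; v,u=np.where(m); print(len(p),p.min(0),p.max(0),np.median(p,0),u.min(),u.max(),v.min(),v.max())
if len(p): print(cv2.minAreaRect((p[p[:,2]>.218][:,:2]*1000).astype(np.float32)))
cv2.imwrite("pics/w1.png",cv2.resize(im,(800,600)))
E
```

```text
[ 0.42723888 -0.20044871  0.29650733] [0.97099661 0.2390922 ]
728 [ 0.41671071 -0.21661267  0.20511344] [ 0.43814409 -0.18645086  0.22213719] [ 0.42702745 -0.19944871  0.21938091] 241 262 183 221
((427.54254150390625, -201.29124450683594), (15.242790222167969, 27.65106773376465), 18.850412368774414)
```

View pics/w1.png

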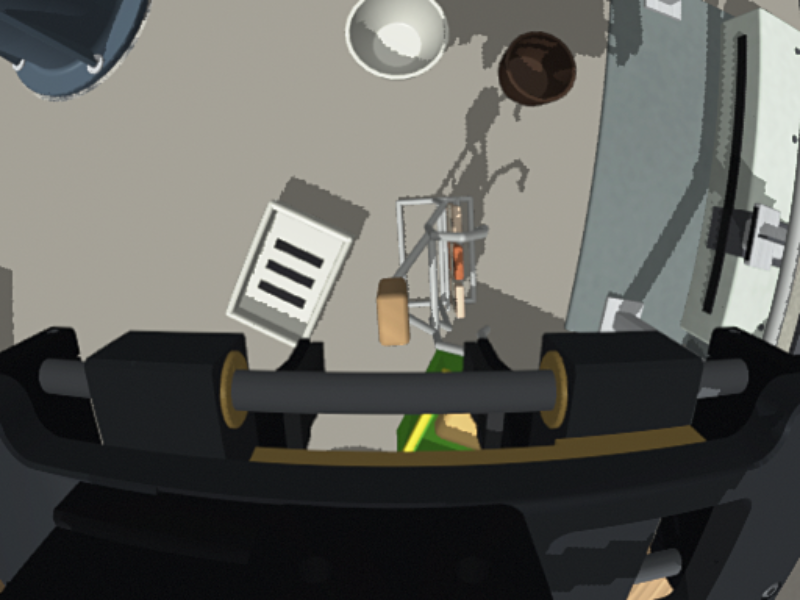

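The wrist picture shows the handle block at (393,312), between the fingers in line. It measures 15x28 mm with its top at z≈0.220, as specified. I descend and grip.

Emit:
send_rows:
  moves: [0.6,0,-0.1,-3.5,0,0,0.04,0.6,0,-0.1,-7,0,0,0.04,0.6,0,-0.1,-9.8,0,0,0.04,0.6,0,-0.1,-9.8,0,0,0.04,0.3,0,-0.1,-9.8,0,0,0.04]
  grip_force: 35

```text
time: 1.82
position: [0.4254, -0.2045, 0.1979]
tool_rot: [0.604, 0.797, -0.0, -0.002]
ft_force: [0.2, 0.1, 0.2]
grip_width: 0.0498
grip_force: 0.0
```

Emit:
send_rows:
  moves: [0,0,0,0,0,0,0,0,0,0,0,0,0,0,0,0,0,0,0,0,0,0,0,0,0,0,0,0,0,0,0,0,0,0,0]

```text
time: 2.23
position: [0.4272, -0.204, 0.1998]
tool_rot: [0.603, 0.798, -0.0, 0.001]
ft_force: [-0.1, -0.2, 0.4]
grip_width: 0.0199
grip_force: 0.0
```

Emit:
send_rows:
  moves: [0,0,0,1,0,0,0,0,0,0,3,0,0,0,0,0,0,6,0,0,0,0,0,0,9,0,0,0,0,0,0,12.5,0,0,0]

```text
time: 2.65
position: [0.4252, -0.2024, 0.3237]
tool_rot: [0.603, 0.798, -0.0, -0.002]
ft_force: [0.8, -0.7, -4.0]
grip_width: 0.0158
grip_force: 35.0
```

```bash
python3 - <<'E'
from h import *
for n in("scene",):
    im,W,c=cloud(n); cv2.imwrite("pics/s2.png",cv2.resize(im[100:250,140:340],(800,600),interpolation=cv2.INTER_CUBIC)); np.savez("s2.npz",im=im,W=W)
im,W,o=wcloud(); np.savez("w2.npz",im=im,W=W)
cv2.imwrite("pics/w2.png",cv2.resize(im,(800,600)))
print(o["position"],o["grip_width"],R.from_quat(o["tool_rot"]).as_matrix()[:2,1],o["ft_force"],o["moment"],o["q"])
E
```

```text
[ 0.42872626 -0.20475921  0.33125131] 0.015263762247487267 [0.96162383 0.27431139] [ 4.18456445 -0.64703668  0.73972515] [-0.28617367 -1.04366885 -0.03334333] [-6.81430026e-01  2.05787503e-01  1.67188268e+00  9.25529696e-05
  1.25406016e+00 -9.59313649e-01]
```

View pics/s2.png

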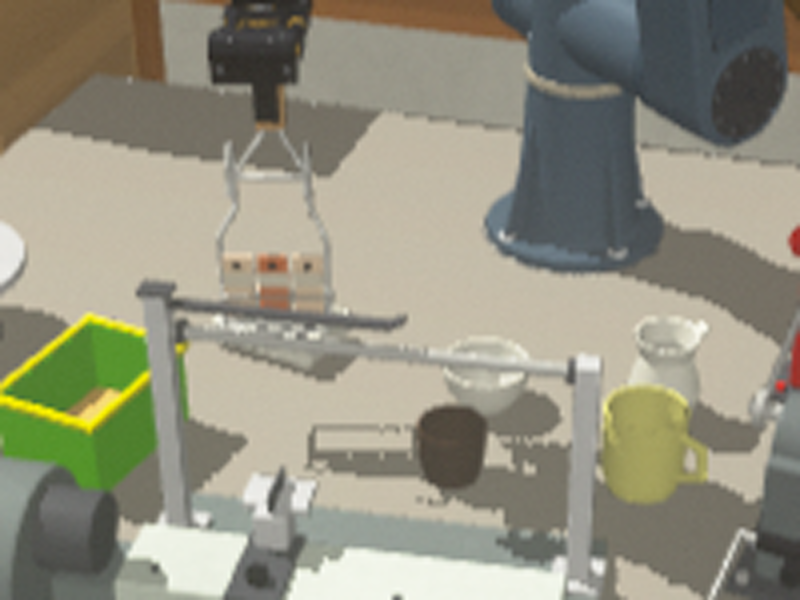

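View pics/w2.png

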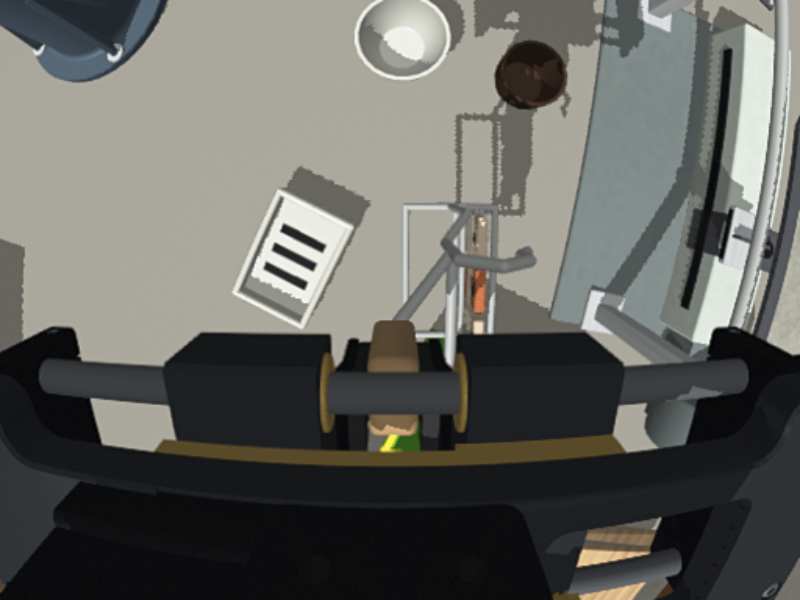

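The carrier hangs upright from the grip: hooks at (445–530, 215–270) in the wrist view. I now measure the throat relative to the TCP.

```bash
python3 - <<'E'
from h import *
o=monitor.get_obs();T=o["position"];y=R.from_quat(o["tool_rot"]).as_matrix()[:2,1]
print(T,np.arctan2(y[1],y[0]),o["ft_force"])
for n in("w2","s2"):
    W=np.load(n+".npz")["W"]
    D=W-T; cx=D[...,0]*y[0]+D[...,1]*y[1]; cy=-D[...,0]*y[1]+D[...,1]*y[0]; z=D[...,2]
    m=(cx>.015)&(cx<.09)&(abs(cy)<.08)&(z>-.07)&(z<.02)
    for s in(-1,1):
        k=m&(cy*s>.02)
        p=np.stack([cx[k],cy[k],z[k]],1)*1000
        print(n,s,len(p)); 
        if len(p):
            t=p[p[:,2]>np.sort(p[:,2])[-min(12,len(p))]]; print(" peak",t.mean(0).round(1)," med y",np.median(p[:,1]).round(1),"x range",p[:,0].min(),p[:,0].max())
    # foot/tiles
    k=(abs(cx-.042)<.05)&(abs(cy)<.07)&(z<-.11)&(z>-.215); p=np.stack([cx[k],cy[k],z[k]],1)*1000
    if len(p): print(n,"body",p.min(0).round(),p.max(0).round(),p.mean(0).round(1))
    t=(z<-.12)&(z>-.14)&(abs(cy)<.06)&(cx>.0)&(cx<.09); p=np.stack([cx[t],cy[t],z[t]],1)*1000; print(" tiles top",len(p),p.mean(0).round(1) if len(p) else 0)
E
```

```text
[ 0.42933347 -0.20560101  0.32899991] 0.2775898240904879 [ 1.34120307 -1.29465197 -3.15561677]
w2 -1 0
w2 1 852
 peak [ 42.1  37.1 -21. ]  med y 36.2 x range 15.139496891499823 65.47993953999128
w2 body [   8.  -52. -202.] [  81.   53. -110.] [  48.3   10.5 -171.1]
 tiles top 505 [  54.4   13.7 -133.5]
s2 -1 37
 peak [ 44.  -28.  -33.8]  med y -26.9 x range 16.022171458423074 62.41990045178811
s2 1 33
 peak [ 42.2  43.  -37.8]  med y 42.4 x range 15.194156088842611 68.76313413810774
s2 body [   3.  -46. -209.] [  80.   60. -111.] [  53.3    8.4 -168.4]
 tiles top 44 [ 4.830e+01  1.000e-01 -1.349e+02]
```

Emit:
send_rows:
  moves: [0,1,2,0,0,0,-0.03,0,2,5,0,0,0,-0.07,0,3,8,0,0,0,-0.11,0,4,11,0,0,0,-0.14,0,5,14,0,0,0,-0.17]

```text
time: 3.17
position: [0.4755, -0.0618, 0.3221]
tool_rot: [0.669, 0.743, -0.001, -0.002]
ft_force: [0.9, -0.7, -3.2]
grip_width: 0.0158
grip_force: 34.9
```

Emit:
send_rows:
  moves: [0,1.5,3,0,0,0,0,0,3,6,0,0,0,0,0,4,9,0,0,0,0,0,5,11,0,0,0,0,0,5,11.5,0,0,0,0]

```text
time: 3.58
position: [0.527, 0.0551, 0.3219]
tool_rot: [0.667, 0.745, 0.0, -0.002]
ft_force: [-0.6, -0.9, -3.3]
grip_width: 0.0156
grip_force: 35.0
```

Emit:
send_rows:
  moves: [0,0,0,0,0,0,0,0,0,0,0,0,0,0,0,0,0,0,0,0,0,0,0,0,0,0,0,0]

```text
time: 3.92
position: [0.5261, 0.0502, 0.3234]
tool_rot: [0.669, 0.743, -0.001, -0.0]
ft_force: [0.9, -0.3, -3.5]
grip_width: 0.0155
grip_force: 35.0
```

```bash
cat > look.py <<'E'
from h import *
import sys
im,W,o=wcloud(); np.savez("w3.npz",im=im,W=W)
T=o["position"];y=R.from_quat(o["tool_rot"]).as_matrix()[:2,1]
print(T,"yaw",np.arctan2(y[1],y[0]),o["ft_force"],o["grip_width"])
p=W[(W[...,0]>.61)&(W[...,0]<.69)&(W[...,1]>.02)&(W[...,1]<.14)&(W[...,2]>.212)&(W[...,2]<.24)]
if len(p)>20:
    k=np.polyfit(p[:,1],p[:,0],1); print("rail x=",k,len(p),p[:,2].mean(),"z max",np.percentile(p[:,2],98),"x at .0565",np.polyval(k,.0565),p[:,1].min(),p[:,1].max())
D=W-T; c=np.stack([D[...,0]*y[0]+D[...,1]*y[1],-D[...,0]*y[1]+D[...,1]*y[0],D[...,2]],-1)*1000
m=(c[...,0]>15)&(c[...,0]<75)&(abs(c[...,1])<60)&(c[...,2]>-50)&(c[...,2]<10); p=c[m]
if len(p): print("hook",len(p),p.min(0).round(),p.max(0).round()); t=p[p[:,2]>np.percentile(p[:,2],90)]; print(" peak",t.mean(0).round(1))
p=W[(W[...,0]>.7)&(W[...,0]<.77)&(W[...,1]>-.12)&(W[...,1]<-.03)&(W[...,2]>.134)&(W[...,2]<.16)]
if len(p): print("fin",len(p),np.median(p,0).round(4),p.min(0).round(3),p.max(0).round(3))
p=W[(W[...,0]>.69)&(W[...,0]<.77)&(W[...,1]>-.14)&(W[...,1]<-.02)&(W[...,2]>.112)&(W[...,2]<.134)]
if len(p): print("mouth",len(p),np.median(p,0).round(4),p.min(0).round(3),p.max(0).round(3))
E
python3 look.py
```

```text
[0.52612098 0.05024728 0.32336499] yaw 0.10540526490386616 [ 0.86688201 -0.33232386 -3.50933033] 0.015547615379818795
rail x= [-0.12240514  0.6520507 ] 1452 0.2277111898408462 z max 0.2335854012578484 x at .0565 0.6451348091156224 0.03989326781412822 0.1399738956094512
hook 585 [ 15.  10. -50.] [60. 39.  9.]
 peak [16.2 10.4  1.9]
fin 45 [ 0.756  -0.0787  0.1396] [ 0.747 -0.082  0.134] [ 0.765 -0.077  0.142]
mouth 179 [ 0.7548 -0.0711  0.1236] [ 0.743 -0.08   0.113] [ 0.766 -0.052  0.134]
```

Emit:
send_rows:
  moves: [0,1.5,0,0.3,0,0,0,0,3.5,0,0.3,0,0,0,0,5.5,0,0.3,0,0,0,0,7,0,0.3,0,0,0,0,7.9,0,0.3,0,0,0]

```text
time: 4.38
position: [0.6071, 0.0501, 0.3267]
tool_rot: [0.669, 0.743, 0.0, 0.0]
ft_force: [-2.6, -0.9, -4.1]
grip_width: 0.0157
grip_force: 35.1
```

Emit:
send_rows:
  moves: [0,0,0,0,0,0,0,0,0,0,0,0,0,0,0,0,0,0,0,0,0,0,0,0,0,0,0,0]

```text
time: 4.72
position: [0.605, 0.0513, 0.327]
tool_rot: [0.668, 0.744, -0.0, -0.0]
ft_force: [-0.4, 0.7, -3.4]
grip_width: 0.0156
grip_force: 35.0
```

```bash
python3 look.py && python3 - <<'E'
from h import *
im=np.load("w3.npz")["im"]; cv2.imwrite("pics/w3.png",cv2.resize(im[90:290,200:467],(800,600),interpolation=cv2.INTER_CUBIC))
E
```

```text
[0.604962   0.05134997 0.32699267] yaw 0.10688416039899085 [-0.42991284  0.66411513 -3.40253448] 0.01564135948738765
rail x= [-0.11047168  0.651707  ] 1656 0.22780480295938968 z max 0.2338525809749988 x at .0565 0.645465346463814 0.03784397389428812 0.13998688364933234
hook 586 [ 15.  10. -50.] [60. 39. 10.]
 peak [16.2 10.4  1.3]
```

View pics/w3.png

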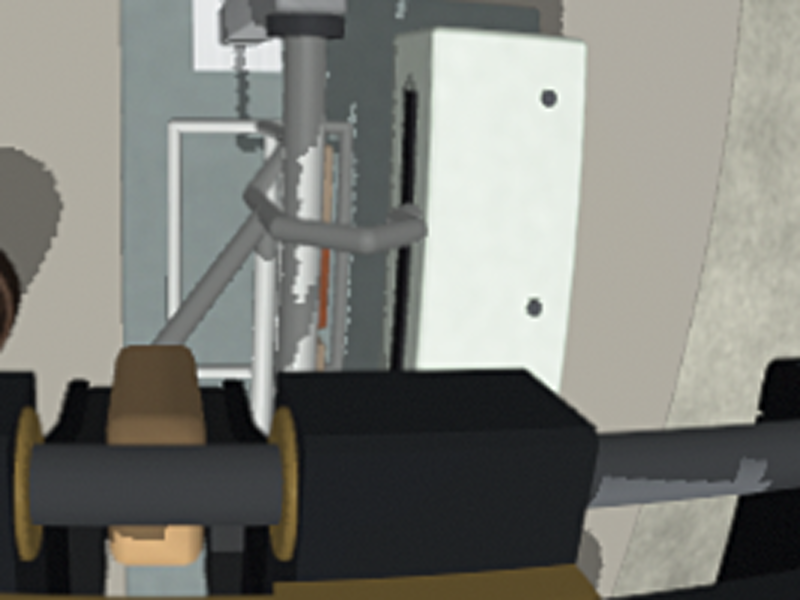

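The crop shows the hook (265–420, 195–240) straddling the rail (283–325), and it is clear of the post at the top. I lower it slowly, watching the force.

Emit:
send_rows:
  moves: [0,0,-0.1,-1,0,0,0,0,0,-0.1,-2,0,0,0,0,0,-0.1,-3,0,0,0,0,0,-0.1,-4,0,0,0,0,0,-0.1,-5,0,0,0]

```text
time: 5.18
position: [0.6052, 0.0504, 0.2751]
tool_rot: [0.668, 0.744, -0.0, -0.001]
ft_force: [-0.0, -0.5, -3.9]
grip_width: 0.0158
grip_force: 35.0
```

Emit:
send_rows:
  moves: [0,0,0,-0.3,0,0,0,0,0,0,-0.6,0,0,0,0,0,0,-0.9,0,0,0,0,0,0,-1.2,0,0,0,0,0,0,-1.5,0,0,0]

```text
time: 5.6
position: [0.606, 0.0503, 0.2621]
tool_rot: [0.668, 0.744, 0.0, 0.0]
ft_force: [-4.5, -0.7, 5.3]
grip_width: 0.0154
grip_force: 35.0
```

Emit:
send_rows:
  moves: [0,0,0,0,0,0,0,0,0,0,0,0,0,0,0,0,0,0,0,0,0]

```text
time: 5.85
position: [0.6056, 0.0503, 0.262]
tool_rot: [0.668, 0.744, -0.0, 0.0]
ft_force: [-0.6, -1.3, -1.7]
grip_width: 0.0151
grip_force: 35.0
```

```bash
python3 look.py
```

```text
[0.60564219 0.05030262 0.26201386] yaw 0.10702044399108902 [-0.58943117 -1.31261993 -1.69871984] 0.015082651642527237
rail x= [-0.00656785  0.63949142] 3057 0.22766484697712006 z max 0.23661095982796818 x at .0565 0.6391203386680568 0.05927172638706946 0.13998740585920827
hook 1995 [ 15.   5. -50.] [60. 60. 10.]
 peak [ 32.2  26.9 -16.9]
```

Emit:
send_rows:
  moves: [0,0.05,-0.5,0,0,0,0,0,0.16,-1.5,0,0,0,0,0,0.27,-2.5,0,0,0,0,0,0.37,-3.5,0,0,0,0,0,0.48,-4.5,0,0,0,0]

```text
time: 6.32
position: [0.6104, 0.004, 0.2617]
tool_rot: [0.668, 0.744, -0.0, -0.0]
ft_force: [-2.4, 1.5, -1.4]
grip_width: 0.0157
grip_force: 35.0
```

Emit:
send_rows:
  moves: [0,0.11,-1,0,0,0,0,0,0.22,-2,0,0,0,0,0,0.32,-3,0,0,0,0,0,0.43,-4,0,0,0,0,0,0.54,-5,0,0,0,0]

```text
time: 6.73
position: [0.6159, -0.0457, 0.2618]
tool_rot: [0.668, 0.744, -0.0, -0.0]
ft_force: [-2.2, 1.2, -1.3]
grip_width: 0.0161
grip_force: 35.0
```

Emit:
send_rows:
  moves: [0,0.11,-1,0,0,0,0,0,0.22,-2,0,0,0,0,0,0.32,-3,0,0,0,0,0,0.43,-4,0,0,0,0,0,0.54,-5,0,0,0,0]

```text
time: 7.15
position: [0.6213, -0.0956, 0.2618]
tool_rot: [0.668, 0.744, -0.0, -0.0]
ft_force: [-1.5, 1.5, -0.4]
grip_width: 0.0156
grip_force: 35.0
```

Emit:
send_rows:
  moves: [0,0,0,0,0,0,0,0,0,0,0,0,0,0,0,0,0,0,0,0,0]

```text
time: 7.4
position: [0.6215, -0.0956, 0.2619]
tool_rot: [0.668, 0.744, -0.0, 0.001]
ft_force: [-1.6, -1.5, -1.7]
grip_width: 0.0161
grip_force: 35.0
```

```bash
cat > chk.py <<'E'
from h import *
o=monitor.get_obs();T=o["position"];y=np.array([.9943,.1066]); e=np.array([-.1066,.9943]);O=np.array([.656,-.028])
print(T,o["ft_force"],(T[:2]-O)@e)
def S(W): return np.stack([(W[...,:2]-O)@y,(W[...,:2]-O)@e,W[...,2]],-1)*1000
for n in("scene","top","wrist"):
    im,W=(cloud(n)[:2] if n!="wrist" else wcloud()[:2]); s=S(W)
    def st(nm,x0,x1,y0,y1,z0,z1):
        p=s[(s[...,0]>x0)&(s[...,0]<x1)&(s[...,1]>y0)&(s[...,1]<y1)&(s[...,2]>z0)&(s[...,2]<z1)]
        if len(p)>3: print(n,nm,len(p),"med",np.median(p,0).round(1),"y",np.percentile(p[:,1],[2,98]).round(1),"x",np.percentile(p[:,0],[2,98]).round(1),"z",np.percentile(p[:,2],[2,98]).round(1))
    st("fin",60,115,-95,-25,135,160); st("mouth",50,75,-110,-10,112,134)
    st("tiles",-30,25,-130,10,95,133); st("foot",-60,45,-140,20,50,75); st("hookR+",-18,26,-45,-10,175,215); st("hookR-",-18,26,-120,-75,175,215); st("handle",-60,-30,-100,-20,240,275)
    np.savez("k_%s.npz"%n,im=im)
E
python3 chk.py
```

```text
[ 0.62148161 -0.09557368  0.2619362 ] [-1.56376172 -1.54212724 -1.74752578] -0.06350884932890069
scene fin 16 med [ 86.2 -59.4 142.4] y [-61.7 -58. ] x [ 67.  106.3] z [136.5 145.6]
scene mouth 58 med [ 66.6 -54.3 128.5] y [-85.4 -32.3] x [54.9 73.9] z [124.9 133.1]
scene tiles 233 med [ 14.5 -57.  115.9] y [-112.2  -10.8] x [-0.6 20.3] z [ 95.9 131.7]
scene foot 106 med [ 18.6 -30.6  64.1] y [-112.4  -10.3] x [-32.3  38.7] z [58.8 73.9]
scene hookR+ 26 med [-11.2 -26.4 202.1] y [-41.2 -24.2] x [-16.1  24.5] z [180.2 212.9]
scene hookR- 30 med [-11.4 -94.5 202.8] y [-98.1 -79.4] x [-16.8  22.5] z [177.1 212.5]
scene handle 23 med [-35.1 -49.5 254.4] y [-73.7 -46.6] x [-42.1 -30.6] z [240.3 271.5]
top tiles 14 med [  7.3 -26.1 123.9] y [-42.1 -13.2] x [-5.3 12.2] z [ 95.6 131.6]
top foot 11 med [  0.8 -19.1  63.8] y [-37.9 -10.4] x [-7.6  4.6] z [57.  69.8]
wrist fin 182 med [ 80.9 -61.1 139.9] y [-63.2 -59.7] x [ 61.3 101.6] z [135.5 141.4]
wrist mouth 1033 med [ 62.7 -59.3 125.7] y [-87.6 -34.6] x [54.  74.5] z [120.6 128.9]
wrist tiles 584 med [  9.4 -54.  117.5] y [-95.6 -10.8] x [-2.3 12.6] z [ 96.2 127.3]
wrist foot 621 med [-30.8 -37.9  61. ] y [-114.5  -10.8] x [-35.7  19.4] z [58.4 63.2]
wrist hookR+ 238 med [-15.3 -33.7 198.3] y [-44.7 -24. ] x [-17.7  21.7] z [178.4 213.6]
wrist hookR- 55 med [-13.6 -78.  198.4] y [-82.5 -75.2] x [-16.5 -11.7] z [197. 200.]
wrist handle 1075 med [-44.1 -48.5 261.4] y [-54.1 -47.4] x [-57.7 -30.6] z [241.6 274.6]
```

Hooks sit at stand y ≈ −25 and −95, the fin at ≈ −60, and the foot spans −112 to −10. The carrier is centred within about 2 mm, so I set its weight down and release it.

Emit:
send_rows:
  moves: [0,0,0,-0.2,0,0,0,0,0,0,-0.2,0,0,0,0.3,0,0,-0.2,0,0,0,0.3,0,0,-0.2,0,0,0,0.3,0,0,-0.2,0,0,0]
  grip_force: 10

```text
time: 7.97
position: [0.6225, -0.094, 0.2602]
tool_rot: [0.668, 0.744, 0.001, 0.001]
ft_force: [0.4, 0.3, 0.4]
grip_width: 0.0243
grip_force: 0.0
```

Emit:
send_rows:
  moves: [0.3,0,0,0,0,0,0,0.3,0,0,0,0,0,0,0.3,0,0,0,0,0,0,0.3,0,0,0,0,0,0,0.3,0,0,0,0,0,0]

```text
time: 8.38
position: [0.6214, -0.0946, 0.2597]
tool_rot: [0.668, 0.744, 0.0, -0.0]
ft_force: [0.9, -0.2, -0.2]
grip_width: 0.0262
grip_force: 0.0
```

```bash
python3 chk.py | grep -E "^\[|handle|hook|foot|scene tiles" && python3 - <<'E'
import numpy as np,cv2
a=np.load("k_wrist.npz")["im"]; b=np.load("k_scene.npz")["im"]
A=cv2.resize(a[120:300,150:350],(400,360)); B=cv2.resize(b[130:230,150:270],(400,360),interpolation=cv2.INTER_CUBIC)
cv2.imwrite("pics/k1.png",np.hstack([A,B]))
E
```

```text
[ 0.62140747 -0.09458455  0.25967567] [ 0.90338657 -0.18260982 -0.15096158] -0.06251745381989254
scene tiles 230 med [ 12.9 -54.3 114.8] y [-107.    -8.2] x [-1. 19.] z [ 96.9 130.2]
scene foot 103 med [ 17.8 -30.4  63.4] y [-111.8   -7.7] x [-34.5  35.8] z [57.4 72.8]
scene hookR+ 28 med [-13.9 -25.2 199.2] y [-41.6 -21.9] x [-17.8  22. ] z [178.  210.5]
scene hookR- 33 med [-12.  -93.6 200.8] y [-97.4 -79.9] x [-17.3  22.2] z [179.2 212.4]
scene handle 23 med [-35.9 -49.1 254.7] y [-52.5 -46.2] x [-48.6 -30.9] z [242.7 269.4]
top foot 12 med [  0.8 -25.   60.4] y [-42.2 -10.1] x [-6.8  4.4] z [55.7 70.4]
wrist foot 614 med [-27.6 -31.8  60.6] y [-113.7   -9.2] x [-36.9  19.4] z [58.2 63.7]
wrist hookR+ 225 med [-16.  -34.7 197.7] y [-44.4 -23.7] x [-17.9 -12.5] z [179.6 212.9]
wrist handle 946 med [-45.  -48.1 260.2] y [-64.8 -47.4] x [-59.5 -34.3] z [241.4 274.7]
```

View pics/k1.png

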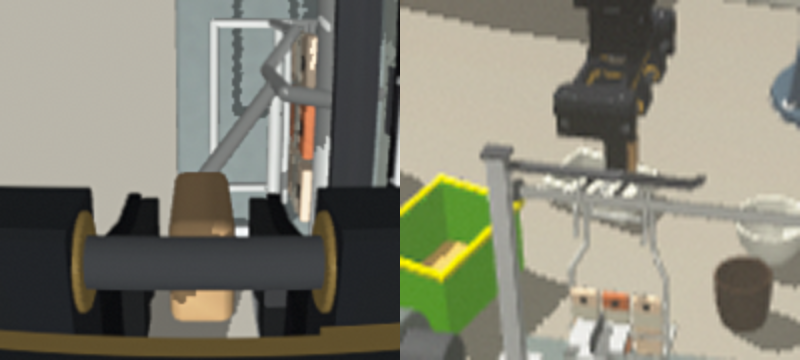

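The wrist half (left) shows clear gaps on both sides of the handle, and the scene half shows the carrier hanging under the keeper. I lift straight out and head for the lever.

Emit:
send_rows:
  moves: [0.3,0,0,1,0,0,0,0.3,0,0,2.5,0,0,0,0.3,0,0,4.5,0,0,0,0.3,0,0,6.5,0,0,0,0.3,0,0,9,0,0,0]

```text
time: 8.95
position: [0.6208, -0.0945, 0.3504]
tool_rot: [0.668, 0.744, -0.0, -0.001]
ft_force: [0.9, -0.2, 0.2]
grip_width: 0.0259
grip_force: 0.0
```

Emit:
send_rows:
  moves: [0,-2,2,0,0,0,0.1,0,-4,5,0,0,0,0.22,0,-6,8,0,0,0,0.34,0,-7.5,11,0,0,0,0.46,0,-9,14,0,0,0,0.58]

```text
time: 9.37
position: [0.5303, 0.0464, 0.3508]
tool_rot: [0.425, 0.905, 0.0, 0.001]
ft_force: [0.3, 0.0, 0.5]
grip_width: 0.003
grip_force: 0.0
```

Emit:
send_rows:
  moves: [0,-2,3.5,0,0,0,0.12,0,-4,7,0,0,0,0.24,0,-6,10.5,0,0,0,0.36,0,-8,14,0,0,0,0.48,0,-9,17.5,0,0,0,0.6]

```text
time: 9.78
position: [0.4387, 0.2217, 0.3508]
tool_rot: [0.138, 0.99, 0.0, -0.0]
ft_force: [-0.0, -0.3, -0.5]
grip_width: 0.0003
grip_force: 0.0
```

Emit:
send_rows:
  moves: [0,-0.5,3.5,-1,0,0,0.06,0,-1,7,-2,0,0,0.06,0,-1.5,10,-3,0,0,0.06,0,-1.5,10,-4,0,0,0.06,0,-1.5,10,-4,0,0,0.06]

```text
time: 10.2
position: [0.4248, 0.3211, 0.3084]
tool_rot: [0.11, 0.994, -0.001, -0.001]
ft_force: [0.8, -0.8, -0.4]
grip_width: 0.0005
grip_force: 0.0
```

```bash
cat > lev.py <<'E'
from h import *
o=monitor.get_obs(); y=R.from_quat(o["tool_rot"]).as_matrix()[:2,1]
print(o["time"],o["position"],"yaw",np.arctan2(y[1],y[0]),o["ft_force"],o["grip_width"],o["q"])
im,W,o=wcloud(); np.savez("l1.npz",im=im,W=W)
for n,w in(("wrist",W),("top",cloud("top")[1]),("scene",cloud("scene")[1])):
    p=w[(w[...,0]>.36)&(w[...,0]<.49)&(w[...,1]>.29)&(w[...,1]<.44)&(w[...,2]>.185)&(w[...,2]<.225)]
    if len(p)>5: print(n,len(p),p.mean(0).round(4),np.percentile(p,2,0).round(3),np.percentile(p,98,0).round(3),"slope",np.polyfit(p[:,1],p[:,0],1).round(4)); print(cv2.minAreaRect((p[:,:2]*1000).astype(np.float32)))
E
python3 lev.py
```

```text
10.2 [0.42480162 0.32110977 0.30840851] yaw 1.3504174812925167 [ 0.81006998 -0.75861153 -0.36162525] 0.0005481563735525068 [ 4.37520539e-01  3.22348098e-01  1.57000391e+00 -4.45884387e-04
  1.25266524e+00 -9.12753771e-01]
wrist 3222 [0.4271 0.3645 0.1986] [0.411 0.3   0.188] [0.464 0.42  0.204] slope [0.2239 0.3455]
((435.1264953613281, 360.64599609375), (127.52417755126953, 48.43425369262695), 76.46790313720703)
scene 229 [0.4358 0.3668 0.1979] [0.416 0.299 0.186] [0.473 0.422 0.208] slope [0.179  0.3701]
((442.92138671875, 360.287109375), (126.89969635009766, 63.68333435058594), 82.15767669677734)
```

The bar is confirmed: top at z≈0.204, centre ≈(0.427,0.363), and it runs along the tool's closing line. I go over it and press down.

Emit:
send_rows:
  moves: [0,0,2.1,-1,0,0,0,0,0,4.2,-2,0,0,0,0,0,4.2,-4,0,0,0,0,0,4.2,-6,0,0,0,0,0,4.2,-7,0,0,0]

```text
time: 10.77
position: [0.4264, 0.361, 0.2387]
tool_rot: [0.113, 0.994, -0.001, -0.001]
ft_force: [0.8, -0.4, 0.3]
grip_width: 0.0007
grip_force: 0.0
```

Emit:
send_rows:
  moves: [0,0,0,-1,0,0,0,0,0,0,-2,0,0,0,0,0,0,-3,0,0,0,0,0,0,-4,0,0,0,0,0,0,-5,0,0,0]

```text
time: 11.18
position: [0.425, 0.3624, 0.1907]
tool_rot: [0.112, 0.994, 0.0, -0.001]
ft_force: [-5.0, 0.3, 7.7]
grip_width: 0.0004
grip_force: 3.8
```

Emit:
send_rows:
  moves: [0,0,0,-0.8,0,0,0,0,0,0,-1.6,0,0,0,0,0,0,-2.4,0,0,0,0,0,0,-3.2,0,0,0,0,0,0,-4,0,0,0]

```text
time: 11.6
position: [0.4256, 0.3624, 0.1512]
tool_rot: [0.112, 0.994, 0.0, -0.001]
ft_force: [-3.9, -1.6, 8.5]
grip_width: 0.0007
grip_force: 4.6
```

Emit:
send_rows:
  moves: [0,0,0,-0.5,0,0,0,0,0,0,-1,0,0,0,0,0,0,-1.4,0,0,0,0,0,0,-1.7,0,0,0,0,0,0,-1.8,0,0,0]

```text
time: 12.02
position: [0.4285, 0.362, 0.1334]
tool_rot: [0.112, 0.994, 0.0, 0.002]
ft_force: [1.1, -2.8, 9.6]
grip_width: 0.0007
grip_force: 4.4
```

Emit:
send_rows:
  moves: [0,0,0,0,0,0,0,0,0,0,0,0,0,0,0,0,0,0,0,0,0]

```text
time: 12.27
position: [0.4284, 0.362, 0.1338]
tool_rot: [0.112, 0.994, 0.001, 0.002]
ft_force: [-0.2, -2.7, 8.8]
grip_width: 0.0003
grip_force: 4.3
```

```bash
python3 - <<'E'
from h import *
o=monitor.get_obs(); print(o["time"],o["position"],o["ft_force"],o["joint_velocities"].round(3))
im,W,_=wcloud(); a=cv2.resize(im,(512,384)); b,W2,_=cloud("scene"); np.savez("k2.npz",im=b,W=W2)
for n,w in(("wrist",W),("scene",W2)):
    p=w[(w[...,0]>.395)&(w[...,0]<.45)&(w[...,1]>.30)&(w[...,1]<.425)&(w[...,2]>.085)&(w[...,2]<.135)]
    if len(p): print(n,len(p),np.median(p,0).round(3),np.percentile(p,98,0).round(4))
cv2.imwrite("pics/f.png",np.hstack([cv2.resize(b[120:300,130:290],(400,450)),cv2.resize(b[80:280,250:428],(400,450))]))
E
python3 chk.py | grep -E "scene"
```

```text
12.2667 [0.42844616 0.36200636 0.13384515] [-0.20066998 -2.71846217  8.77689131] [ 0.    -0.002 -0.001  0.002 -0.001 -0.001]
wrist 2433 [0.418 0.369 0.113] [0.4296 0.4215 0.1329]
scene 131 [0.429 0.351 0.116] [0.4443 0.4216 0.1332]
scene fin 17 med [ 84.7 -59.4 140.8] y [-62.3 -57.6] x [ 68.  102.5] z [136.2 144.4]
scene mouth 59 med [ 66.9 -55.5 128.3] y [-85.6 -33. ] x [54.5 74.4] z [124.7 132. ]
scene tiles 230 med [ 13.3 -54.2 114.7] y [-107.1   -7.9] x [-2.1 18.3] z [ 97.  130.2]
scene foot 103 med [ 17.  -29.7  63.3] y [-110.7   -8. ] x [-31.   37.6] z [57.8 73.9]
scene hookR+ 30 med [-12.2 -25.3 198.8] y [-41.  -22.5] x [-17.8  21.6] z [175.5 211.5]
scene hookR- 34 med [-12.9 -93.3 200.7] y [-97.1 -80.2] x [-17.6  23.3] z [177.6 212.3]
scene handle 79 med [-35.5 -57.4 256.3] y [-74.  -45.6] x [-43.9 -30.6] z [240.3 273.9]
```

View pics/f.png

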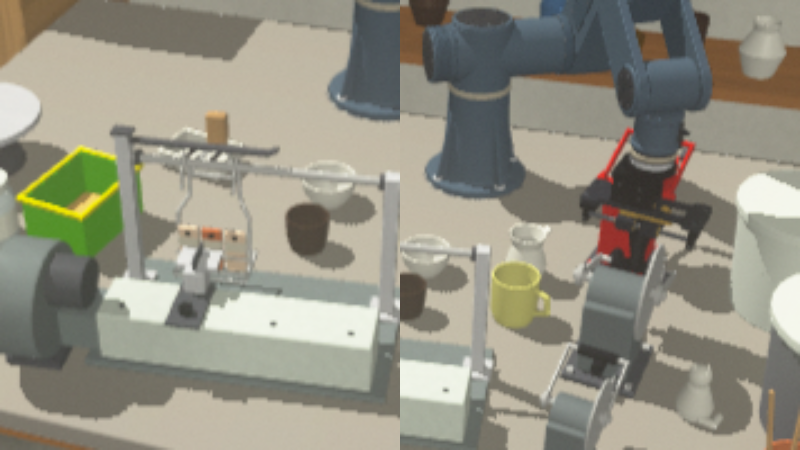

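The carrier hangs centred opposite the nozzle and free of the arm. The lever is down at about 0.67 rad with 8.8 N on it. I press a little further for margin.

Emit:
send_rows:
  moves: [0,0,0,-0.1,0,0,0,0,0,0,-0.25,0,0,0,0,0,0,-0.25,0,0,0,0,0,0,-0.25,0,0,0,0,0,0,-0.25,0,0,0]

```text
time: 12.93
position: [0.429, 0.362, 0.1315]
tool_rot: [0.112, 0.994, 0.001, 0.003]
ft_force: [0.0, -4.1, 9.7]
grip_width: 0.0005
grip_force: 4.5
```

Emit:
send_rows:
  moves: [0,0,0,0,0,0,0,0,0,0,0,0,0,0,0,0,0,0,0,0,0]

```text
time: 13.18
position: [0.429, 0.3619, 0.1316]
tool_rot: [0.112, 0.994, 0.001, 0.003]
ft_force: [0.7, -3.3, 9.5]
grip_width: 0.0006
grip_force: 4.5
```

```bash
python3 -c "
from h import *
print(workorder.hand_in())"
```

```text
the job is handed in; nothing more can be done
None
```

The job is handed in: the carrier hangs free on the rail within about 2 mm of the nozzle's centre, and the arm is holding the lever in its third notch (about 0.69 rad, 9.5 N); I saw no bystander shifted.

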